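# Take the tail jaw off a notched clamp bar held in a vice

### The arm

A 7-joint arm with a two-finger parallel gripper is mounted at the origin on a cart in front of the work surface, level with it; the furniture and walls round the work are solid. World frame = base frame: x ahead of the robot, y to its left, z up, the work surface at z = 0. Lengths are in m, angles in degrees, forces in N, time in s.
With the tool pointing down it reaches from about 0.425 to 0.875 m from the base axis. Payload 4.7 kg.
Tool frame: the origin (TCP) lies at the centre of the arm's flange, where the gripper is bolted on; the fingertips stand 182 mm ahead of it and the grasp point (between the pads) lies 164 mm ahead of it; z points along the fingers, y is the line along which they close (so a half turn about z gives the same grasp; the last joint's range is limited). The gripper opens to 87 mm and grips with 3 to 60 N. Pads are 19 mm wide; open, the fingers measure 117 mm over their backs; the gripper's body (75 mm by 190 mm) begins 51 mm behind the grasp point.
Start: joints at [-66.916, 18.392, -4.016, 83.108, 1.295, 78.541, -3.26], TCP at [0.246, 0.601, 0.405] pointing down, gripper open.
Joint ranges: [-163.93, 163.93], [-17.29, 119.83], [-79.2, 71.16], [3.27, 140.29], [-89.18, 269.18], [5.43, 117.66], [-154.24, 154.24]. Speed limits (degrees/s): [147.25, 147.25, 180, 180, 180, 180, 180].

### API

Orientations are given as [roll, pitch, yaw] about the fixed x, y, z axes, in that order (R = Rz(yaw) Ry(pitch) Rx(roll)).
In Python, from cell import env gives the robot as it stands. The module is installed in compiled form; this text tells all that it offers.
- The arm moves only by the tool step_arm, never from a script. Its argument "steps" is one flat list of numbers, 5 for each row, row after row: the opening, from 0 (shut) to 1 (fully open), then the shift along the tool's x, y, z in mm, then the turn about the tool's z in degrees. In form: [grip, dx, dy, dz, roll, grip, dx, dy, dz, roll, ...]. A call has 1 to 12 rows; each row shifts and turns the commanded pose from where the row before left it, along the tool's axes as they then stand; what a row does not reach is not made up. A row lasts 1/8 s, in which the tool goes at most 62.5 mm and 10.7 degrees, less where a joint would pass 70% of its speed; a pose out of reach is approached as far as the arm can. A call with a gripper value outside its range is refused whole. The fingers move at their own pace and stop on an object; "grip_force" is the grip in N (left out, the last holds). Time passes only in rows, so rows that do not move let the fingers close. It gives the time, the measured TCP pose, the force, the opening and the grip force at its end, in the units of the state.
- env.get_obs(): the state, without advancing time (a new reading comes with each control period).
- env.read_camera(name): name is "side" or "top" or "wrist"; returns a dict with "image" (480x640x3 uint8, red, green, blue), "camera_matrix" (3x3 intrinsics, pixels), "R" (3x3) and "t" (3): a world point X has camera coordinates R X + t. Camera axes: x right, y down, z forward; pixel columns grow to the right and rows downward; lengths in m; the calibration is good to about 2 mm. The wrist camera is an equidistant fisheye: a pixel r from the principal point sees the ray r / f radians off the axis. A picture is of the moment at which its call begins. There is no depth.
- env.sign_off(): hands the job in; it is judged then, once.
The state is a dict: "time_s": time; "qpos": joint angles; "joint_velocities": joint speeds; "effort": joint torques, N m; "tool_pos": TCP position; "tool_rot": TCP orientation; "force": force on the tool from outside, world axes, zero at the start; "wrist_torque": the same for the moment, N m; "grip_width": finger opening in m; "grasp_force": force on a finger pad.
Only numpy, scipy, OpenCV 4.12 (cv2) and the standard library are available. Lean on these libraries where they do the work, as an engineer would, in place of code of your own. Each camera call takes 0.05 s, during which the arm holds its last target. There are 200 camera calls.

### The job

The bar of a clamp is held by one end in the small vice, with the clamp's red tail jaw latched on it; the jaw has to come off for cleaning. Pinch the jaw's black thumb lever to free the latch, slide the jaw off the open end of the bar without forcing it (it drags and scores the bar when it is pulled askew), and stand it upright on its foot in the wooden parts tray, put down and not dropped. Leave the other things on the bench where they are.

Things in the scene. Friction and masses are not known exactly. Their poses are not given: they have to be found in the camera images.
- vice_board: plywood board 250 x 170 x 18 mm, fixed to the bench, carrying a grey drill-press vice (102 mm high, jaws ending 38 mm along +y) that grips a steel bar pointing roughly along the board's +y. Origin: centre of the board's underside. Vice and bar are rigid and fixed, but were bolted and clamped by eye: see bar_point. The bar scores easily: slide with under 15 N on it.
- bar_point (a point): point of the board's frame at (0, 110, 89) mm, axes as the board's. The bar's centre line passes within 1 mm of it, but points up to 5 degrees left or right of +y and up to 3.2 degrees up or down: not measured. Bar 8 mm thick (x), 22 mm tall (z); its free end is 96 mm further along +y. Its top edge has notches 12 mm long, 5 mm deep, every 24 mm.
- tail_jaw: red cast jaw, 0.25 to 0.45 kg, 94 mm tall. Origin: centre of the underside of its foot (44 x 40 mm in x, y); z up. The bar runs along its y through a closed slot, x -5.5 to 5.5, y -15 to 15, z 12 to 36.5 mm; it hangs on the bar by the slot's roof, at bar_point, turned at random within the play, and leaves only by the free end, +y. Clear when its origin is 115 mm past bar_point.
- pinch (a point): point on the jaw at (0, -2.5, 79) mm, axes as the jaw's: midway along y between the two faces to pinch when the latch is fully open. Back face: rubber on the upright post, 22 mm wide in x, at y = -15 mm of the jaw's frame, from 48 to 92 mm high. Front face: the black thumb lever, outer side at y = +10 mm when pinched. Fingertips no lower than 60 mm above the foot.
- latch (a joint): lever angle, rad: 0 at rest, leaning out (outer side at y = 19 mm at pinch height), tooth in a notch, jaw locked against +y; 0.26 pinched upright, against its stop (tooth clear from 0.16). Lever 20 mm wide in x, pivot at y = 7, z = 46 mm of the jaw; a steel arm under it reaches to y = 32 mm, below z = 58 mm. A spring (about 7 N) drops the tooth when it is let go.
- parts_tray: open finger-jointed wooden tray, outside 191 (x) x 300 (y) x 70 mm, walls 10 mm, inner floor 8 mm above the origin; fixed. Origin: centre of its underside. A hinge and a thin roll of tape lie in its +y half (y from 50 mm on, up to 20 mm above the tray's underside); the -y half is empty.
- varnish_tin: tin, 78 mm across and 78 mm high, loose; origin: centre of its underside. Leave alone.
- marking_gauge: beech marking gauge with a brass screw, 62 x 205 x 63 mm, loose; origin: centre of its underside. Leave alone.
- sanding_block: cork block in sandpaper, 65 x 112 x 32 mm, loose; origin: centre of its underside. Leave alone.
- offcut_oak: oak offcut, 36 x 85 x 29 mm, loose; origin: centre of its underside. Leave alone.

How it is judged:
By the outcome, as a careful person would: the job done as asked, in the order asked, and still so for the second after the job is handed in, with the robot touching nothing.
It also fails if it takes over 61 s, if anything falls off the work surface, if the arm or the gripper's body presses on something with over 40 N, if the wrist force passes 120 N, or if a joint passes its speed limit or range.

## Working session

There is one attempt and no reset: what is moved stays moved. The work goes in short steps, Python scripts to look and compute and a tool call to move; the robot and the scene stay as the last step left them, time stands still between calls to the robot, and variables do not carry over. Pictures are saved under pics/ and viewed, at most 10 in all, crops included, and the job is handed in when it is done.

Besides the shell and the picture viewer there is one more tool, called after "Request:" by a JSON object that holds its "op" and its "data", one argument or row to a line. step_arm: Moves the arm, as the interface text tells. Its arguments: {"type":"object","properties":{"steps":{"type":"array","items":{"type":"number"}},"grip_force":{"type":"number"}},"required":["steps"]}

```bash
mkdir -p pics
python3 - <<'E'
from cell import env
import cv2,numpy as np
o=env.get_obs(); print({k:np.round(v,3) for k,v in o.items()})
for n in("side","top"):
    c=env.read_camera(n); cv2.imwrite(f"pics/{n}0.png",c["image"][:,:,::-1]); np.savez(f"{n}0.npz",**c)
    print(n,c["camera_matrix"].round(1).tolist(),c["R"].round(3).tolist(),c["t"].round(3).tolist(), (-c["R"].T@c["t"]).round(3))
E
```

```text
{'time_s': np.float64(0.0), 'qpos': array([-66.916,  18.44 ,  -4.016,  83.172,   1.296,  78.54 ,  -3.259]), 'joint_velocities': array([-0.038, -0.045, -0.008,  0.005,  0.032,  0.046,  0.092]), 'effort': array([-1.0000e-03, -4.9127e+01, -4.0400e-01, -3.1253e+01, -6.4000e-02,
        4.4000e-02,  0.0000e+00]), 'tool_pos': array([0.246, 0.601, 0.404]), 'tool_rot': array([-1.79892e+02,  6.00000e-03,  1.57727e+02]), 'force': array([-0.322,  0.386,  0.059]), 'wrist_torque': array([0.01 , 0.011, 0.008]), 'grasp_force': np.float64(0.0), 'grip_width': np.float64(0.087)}
side [[585.5, 0.0, 328.8], [0.0, 585.5, 235.0], [0.0, 0.0, 1.0]] [[0.955, -0.297, 0.016], [-0.106, -0.39, -0.915], [0.278, 0.872, -0.404]] [-0.526, 0.165, 1.359] [ 0.142 -1.276  0.709]
top [[452.1, 0.0, 325.1], [0.0, 452.1, 236.1], [0.0, 0.0, 1.0]] [[0.007, -1.0, 0.011], [-0.993, -0.008, -0.119], [0.119, -0.01, -0.993]] [-0.024, 0.553, 1.483] [ 0.372 -0.005  1.539]
```

View pics/side0.png

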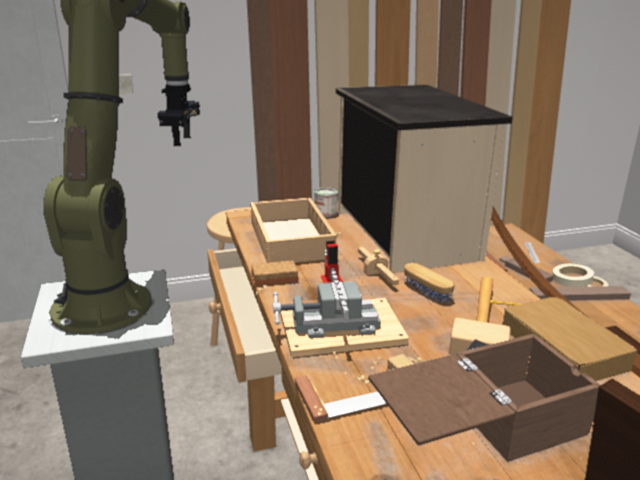

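View pics/top0.png

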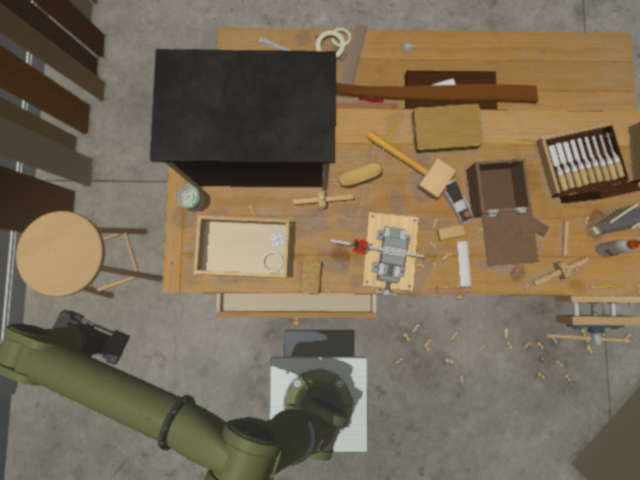

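The side picture shows the jaw at (332,262) on the vice bar, with the tray at (293,230). In the top picture the bar points image-left (world +y) from the board at (390,250). The tray is at (243,247), its hinge and tape are on its right (world -y) side, and its left half is empty.

```bash
cat > h.py <<'E'
import numpy as np
def ray(c,px):
    px=np.atleast_2d(np.float64(px)); K=c["camera_matrix"]
    d=np.c_[(px-K[:2,2])/[K[0,0],K[1,1]],np.ones(len(px))]@c["R"]
    return -c["R"].T@c["t"],d
def plane(c,px,z):
    o,d=ray(c,px); return o+d*((z-o[2])/d[:,2])[:,None]
def two(c1,p1,c2,p2):
    o1,d1=ray(c1,p1);o2,d2=ray(c2,p2);A=np.c_[d1[0],-d2[0]]
    s=np.linalg.lstsq(A,o2-o1,rcond=None)[0]
    a,b=o1+s[0]*d1[0],o2+s[1]*d2[0]; return (a+b)/2,np.linalg.norm(a-b)
E
python3 - <<'E'
import cv2
i=cv2.imread("pics/top0.png")[200:300,180:440]; cv2.imwrite("pics/topc.png",cv2.resize(i,None,fx=3,fy=3,interpolation=cv2.INTER_CUBIC))
i=cv2.imread("pics/side0.png")[190:360,240:420]; cv2.imwrite("pics/sidec.png",cv2.resize(i,None,fx=3.5,fy=3.5,interpolation=cv2.INTER_CUBIC))
E
```

```text
(no output)
```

View pics/topc.png

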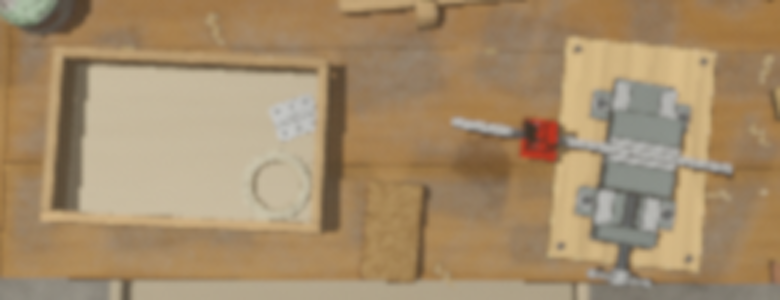

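View pics/sidec.png

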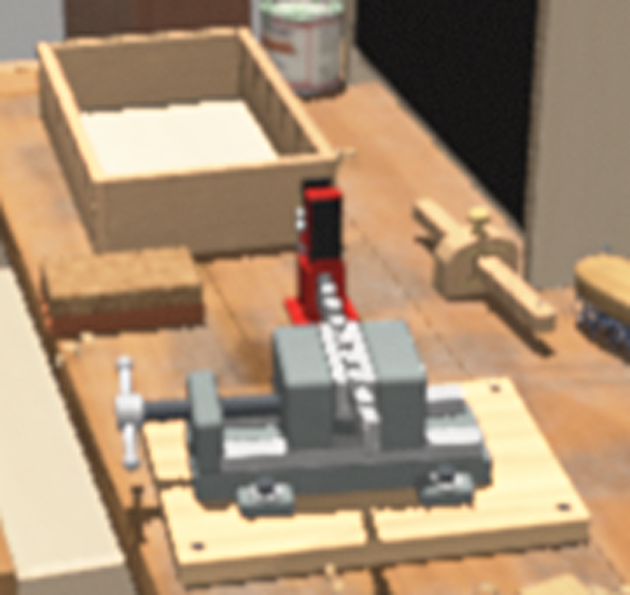

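The crops show board corners at about (567,38), (715,50), (700,272), (548,258) and the bar running from (455,122) to (732,168). The jaw is at (540,140), and the tray rim corners are (55,48), (330,62), (322,230), (42,220).

Run:
```python
import numpy as np; from h import *
t=dict(np.load("top0.npz")); s=dict(np.load("side0.npz"))
f=lambda p:np.float64(p)/3+[180,200]-.33
B=plane(t,f([(567,38),(715,50),(700,272),(548,258)]),.018); c=B.mean(0)
print("board",B.round(4)[:,:2].tolist(),c.round(4))
y=(B[0]+B[3]-B[1]-B[2])[:2]; x=(B[0]+B[1]-B[2]-B[3])[:2]
yw=[np.degrees(np.arctan2(y[1],y[0]))-90,np.degrees(np.arctan2(x[1],x[0]))]; print("yaw",yw)
a=np.radians(np.mean(yw)); bp=c[:2]+.11*np.array([-np.sin(a),np.cos(a)]); print("barpoint",bp)
P=plane(t,f([(455,122),(732,168)]),.1); d=P[0]-P[1]; print("bar",P.round(4),"heading-90",np.degrees(np.arctan2(d[1],d[0]))-90)
T=plane(t,f([(55,48),(330,62),(322,230),(42,220)]),.07); print("tray",T.round(4)[:,:2].tolist(),T.mean(0).round(4))
print("jaw red", plane(t,f([(540,142)]),.09))
```

```text
board [[0.6382, -0.1678], [0.6258, -0.3364], [0.3748, -0.3151], [0.3892, -0.1454]] [ 0.507  -0.2412  0.018 ]
yaw [np.float64(-4.535099782543526), np.float64(-5.002050579931117)]
barpoint [ 0.51616076 -0.13154603]
bar [[ 0.532  -0.0389  0.1   ]
 [ 0.485  -0.3343  0.1   ]] heading-90 -9.045146523564199
tray [[0.6133, 0.3982], [0.6003, 0.0975], [0.417, 0.1032], [0.4257, 0.4047]] [0.5141 0.2509 0.07  ]
jaw red [[ 0.51219274 -0.13053654  0.09      ]]
```

Request:
{"op": "step_arm", "data": {
  "steps": [1,-41,-10,0,0,1,-41,-10,0,0,1,-41,-10,0,0,1,-41,-11,0,0,1,-41,-11,0,0,1,-41,-11,0,0]
}}

```text
time_s: 0.85
tool_pos: [0.4511, 0.4489, 0.4043]
tool_rot: [-180.0, -0.0, 157.7]
force: [0.4, 0.6, 0.4]
grip_width: 0.0869
grasp_force: 0.0
```

Request:
{"op": "step_arm", "data": {
  "steps": [1,-25,-44,0,0,1,-25,-44,0,0,1,-25,-44,0,0,1,-25,-44,0,0,1,-25,-44,0,0,1,-25,-44,0,0,1,-24,-44,0,0,1,-24,-43,0,0,1,0,0,0,-6.6,1,0,0,0,-6.7,1,0,0,0,0]
}}

```text
time_s: 2.22
tool_pos: [0.5002, 0.05, 0.4044]
tool_rot: [-180.0, -0.0, 170.9]
force: [-0.2, -0.3, 0.9]
grip_width: 0.087
grasp_force: 0.0
```

Run:
```python
from cell import env
import cv2,numpy as np
o=env.get_obs(); print({k:np.round(o[k],4) for k in("time_s","tool_pos","tool_rot","force")})
c=env.read_camera("wrist"); cv2.imwrite("pics/w1.png",c["image"][:,:,::-1]); np.savez("w1.npz",**c)
print(c["camera_matrix"].round(1).tolist(),c["R"].round(3).tolist(), (-c["R"].T@c["t"]).round(3))
```

```text
{'time_s': np.float64(2.225), 'tool_pos': array([0.5002, 0.05  , 0.4044]), 'tool_rot': array([-1.799916e+02, -3.590000e-02,  1.709381e+02]), 'force': array([-0.1749, -0.2539,  0.9255])}
[[371.6, 0.0, 322.5], [0.0, 371.6, 238.1], [0.0, 0.0, 1.0]] [[0.156, 0.988, 0.0], [0.951, -0.15, 0.269], [0.266, -0.042, -0.963]] [0.428 0.062 0.384]
```

View pics/w1.png

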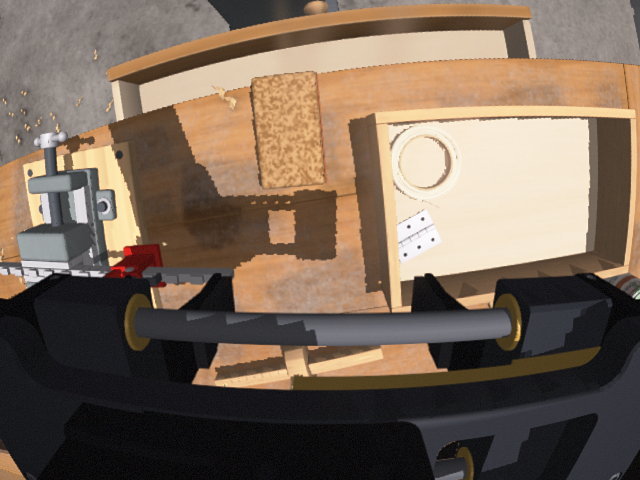

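The wrist picture shows the bar and red jaw at (130-230, 265). Tape and hinge are in the near half of the tray, and the far half is empty. I'll take two wrist views from opposite sides of the bar to get its slope.

Request:
{"op": "step_arm", "data": {
  "steps": [1,-9,-36,0,0,1,-9,-37,0,0,1,-9,-36,0,0,1,-9,-37,0,0,1,0,0,0,0]
}}

```text
time_s: 2.9
tool_pos: [0.5128, -0.1031, 0.4048]
tool_rot: [-179.9, 0.0, 170.6]
force: [0.0, 0.8, -0.7]
grip_width: 0.087
grasp_force: 0.0
```

```bash
cat > shot.py <<'E'
from cell import env
import cv2,numpy as np,sys
n=sys.argv[1];o=env.get_obs(); print({k:np.round(o[k],4) for k in("time_s","tool_pos","tool_rot","force","wrist_torque")})
c=env.read_camera("wrist"); cv2.imwrite(f"pics/{n}.png",c["image"][:,:,::-1]); np.savez(f"{n}.npz",**c)
E
python3 shot.py wa
```

```text
{'time_s': np.float64(2.9), 'tool_pos': array([ 0.5128, -0.1031,  0.4048]), 'tool_rot': array([-1.799195e+02,  1.520000e-02,  1.705815e+02]), 'force': array([ 0.0341,  0.8197, -0.7263]), 'wrist_torque': array([-0.0243,  0.0591, -0.0174])}
```

Request:
{"op": "step_arm", "data": {
  "steps": [1,-36,6,21,0,1,-36,6,21,0,1,-36,6,21,0,1,-36,5,21,0,1,0,0,0,0]
}}

```text
time_s: 3.58
tool_pos: [0.6599, -0.0965, 0.3169]
tool_rot: [-180.0, -0.3, 171.2]
force: [-0.0, 0.2, -0.2]
grip_width: 0.0871
grasp_force: 0.0
```

```bash
python3 shot.py wb; python3 -c "
import cv2,numpy as np
a=cv2.imread('pics/wa.png')[180:320];b=cv2.imread('pics/wb.png')[0:240]
o=np.vstack([a,b]);cv2.imwrite('pics/wab.png',cv2.resize(o,(800,475)))"
```

```text
{'time_s': np.float64(3.575), 'tool_pos': array([ 0.6599, -0.0965,  0.3169]), 'tool_rot': array([-179.9787,   -0.329 ,  171.1777]), 'force': array([-0.0096,  0.1621, -0.2477]), 'wrist_torque': array([ 0.029 ,  0.0911, -0.001 ])}
```

View pics/wab.png

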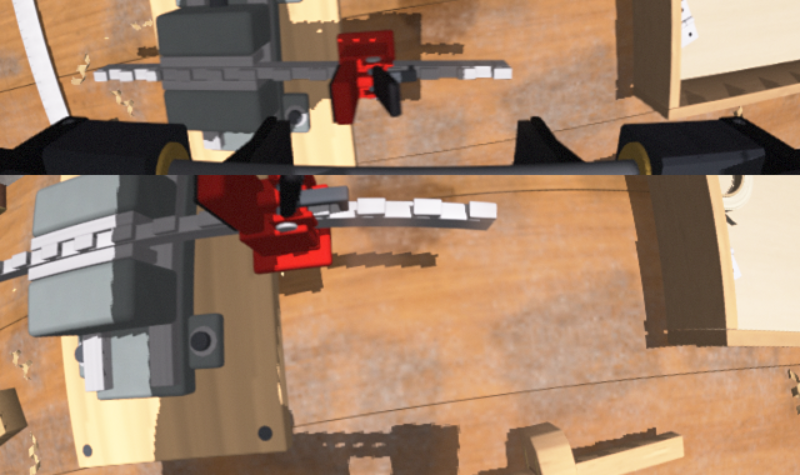

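The composite shows the bar clear of obstruction in both views: its free end is at about (511,70) in A and (495,210) in B. The jaw's lever and red post are also visible. I'll zoom in for notch corners.

```bash
python3 -c "
import cv2,numpy as np
a=cv2.imread('pics/wa.png')[215:255,260:420];b=cv2.imread('pics/wb.png')[0:75,240:400]
a2=cv2.imread('pics/wa.png')[215:255,60:220];b2=cv2.imread('pics/wb.png')[30:80,0:160]
f=lambda i:cv2.resize(i,None,fx=5,fy=5,interpolation=cv2.INTER_CUBIC)
cv2.imwrite('pics/z.png',np.vstack([f(a),f(b)]))"
```

```text
(no output)
```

View pics/z.png

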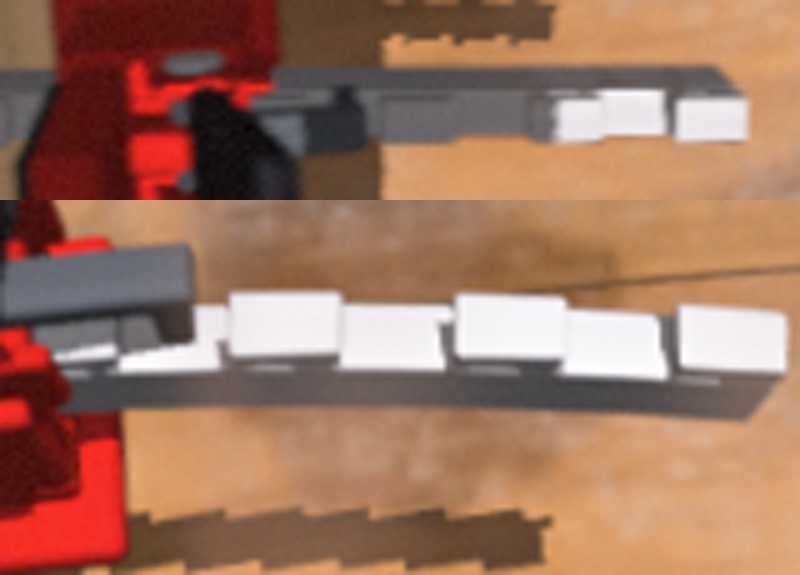

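The zoom shows matching tooth corners. The end tooth's top face has corners (747,140) and (748,97) in A, and (786,373) and (787,314) in B; tooth 3 spans x=383-457 in A and 230-341 in B.

```bash
cat >> h.py <<'E'
def fray(c,p):
    K=c["camera_matrix"];v=(np.float64(p)-K[:2,2])/K[0,0];r=np.hypot(*v)
    return -c["R"].T@c["t"],np.r_[v/r*np.sin(r),np.cos(r)]@c["R"]
def ftwo(c1,p1,c2,p2):
    o1,d1=fray(c1,p1);o2,d2=fray(c2,p2)
    s=np.linalg.lstsq(np.c_[d1,-d2],o2-o1,rcond=None)[0]
    a,b=o1+s[0]*d1,o2+s[1]*d2;return (a+b)/2,np.linalg.norm(a-b)
E
python3 - <<'E'
import numpy as np; from h import *
A=dict(np.load("wa.npz"));B=dict(np.load("wb.npz"))
fa=lambda p:np.float64(p)/5+[260,215]-.4
fb=lambda p:(np.float64(p)-[0,200])/5+[240,0]-.4
P=[]
for a,b in [((747,140),(786,373)),((748,97),(787,314)),((602,140),(566,360)),((457,141),(341,358)),((383,143),(230,355))]:
    X,e=ftwo(A,fa(a),B,fb(b)); P.append(X); print(X.round(4),round(e,4))
P=np.array(P)
for i in(3,4):
    d=P[0]-P[i]; print(np.linalg.norm(d),"head",np.degrees(np.arctan2(d[1],d[0]))-90,"pitch",np.degrees(np.arcsin(d[2]/np.linalg.norm(d))))
E
```

```text
[ 0.5351 -0.0356  0.0967] 0.0015
[ 0.528  -0.0344  0.0962] 0.0011
[ 0.5312 -0.0594  0.0967] 0.0012
[ 0.5275 -0.0829  0.0969] 0.0015
[ 0.5255 -0.0946  0.0983] 0.0012
0.047891347500717885 head -9.095444490864793 pitch -0.21075334501608722
0.05977316302216294 head -9.232019347933445 pitch -1.5487498266339006
```

Heading is about -9.1° and slope about -1 to -2°, which puts the bar point near (0.516,-0.130). I'm moving above the pinch point now.

Request:
{"op": "step_arm", "data": {
  "steps": [1,0,0,-40,0,1,0,0,-40,0,1,35,-14,0,0,1,34,-14,0,0,1,34,-15,0,0,1,34,-15,0,0,1,0,0,0,0,1,0,0,0,0]
}}

```text
time_s: 4.62
tool_pos: [0.5143, -0.1349, 0.402]
tool_rot: [179.9, 0.1, 171.1]
force: [0.3, 1.0, 0.0]
grip_width: 0.0871
grasp_force: 0.0
```

```bash
python3 shot.py wc; python3 -c "
import cv2
cv2.imwrite('pics/wcc.png',cv2.resize(cv2.imread('pics/wc.png')[130:330,130:530],(800,400),interpolation=cv2.INTER_CUBIC))"
```

```text
{'time_s': np.float64(4.625), 'tool_pos': array([ 0.5143, -0.1349,  0.402 ]), 'tool_rot': array([1.798953e+02, 1.471000e-01, 1.710514e+02]), 'force': array([0.3065, 1.0447, 0.0394]), 'wrist_torque': array([ 0.0222, -0.0117,  0.0053])}
```

View pics/wcc.png

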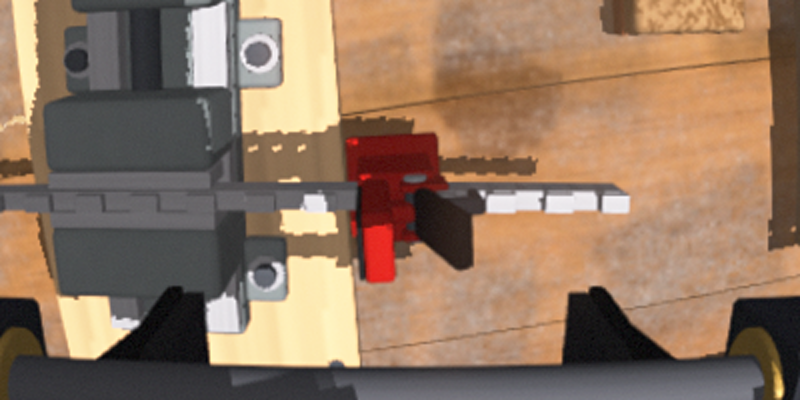

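The crop shows the post top's right-end corners at about (366,281) and (394,279), and the lever's outer corner at (473,266). I'll check these against the expected jaw frame.

Run:
```python
import numpy as np; from h import *
C=dict(np.load("wc.npz"))
u=np.array([.158,.9874]);v=np.array([.9874,-.158]);bp=np.array([.5161,-.1302])
for n,p in dict(postback=(366,281),postfront=(394,279),leverout=(473,267),lever2=(473,232),barend=(628,206)).items():
  for z in ((.152,.156) if n!="barend" else (.097,)):
    o,d=fray(C,np.float64(p)/2+[130,130]-.25); X=o+d*(z-o[2])/d[2]; e=X[:2]-bp; print(n,z,X.round(4),"jaw y,x mm",(e@u*1e3).round(1),(e@v*1e3).round(1))
t=np.array([.5143,-.1349])-bp; print("tool in jaw y,x",t@u*1e3,t@v*1e3)
```

```text
postback 0.152 [ 0.5269 -0.1424  0.152 ] jaw y,x mm -10.3 12.6
postback 0.156 [ 0.5254 -0.142   0.156 ] jaw y,x mm -10.2 11.0
postfront 0.152 [ 0.5276 -0.1332  0.152 ] jaw y,x mm -1.1 11.8
postfront 0.156 [ 0.5261 -0.133   0.156 ] jaw y,x mm -1.2 10.3
leverout 0.152 [ 0.5276 -0.1069  0.152 ] jaw y,x mm 24.8 7.6
leverout 0.156 [ 0.5261 -0.1072  0.156 ] jaw y,x mm 24.3 6.2
lever2 0.152 [ 0.5156 -0.1055  0.152 ] jaw y,x mm 24.3 -4.4
lever2 0.156 [ 0.5143 -0.1058  0.156 ] jaw y,x mm 23.8 -5.6
barend 0.097 [ 0.5324 -0.036   0.097 ] jaw y,x mm 95.6 1.2
tool in jaw y,x -4.925179999999987 -1.0347200000000265
```

The jaw leans about 2° with the bar, so its top sits about 1.5 mm forward. I'll correct for that and descend.

Request:
{"op": "step_arm", "data": {
  "steps": [1,-1,4,20,0,1,0,0,25,0,1,0,0,20,0,1,0,0,15,0,1,0,0,13,0,1,0,0,0,0,1,0,0,0,0]
}}

```text
time_s: 5.55
tool_pos: [0.5166, -0.1317, 0.3083]
tool_rot: [180.0, 0.1, 171.0]
force: [0.8, -0.3, -0.4]
grip_width: 0.087
grasp_force: 0.0
```

Request:
{"op": "step_arm", "data": {
  "steps": [0.45,0,0,0,0,0.45,0,0,0,0,0.4,0,0,0,0,0.36,0,0,0,0,0.33,0,0,0,0,0.3,0,0,0,0,0.27,0,0,0,0,0.24,0,0,0,0,0.24,0,0,0,0],
  "grip_force": 22
}}

```text
time_s: 6.68
tool_pos: [0.5161, -0.133, 0.3083]
tool_rot: [-179.9, 0.1, 171.0]
force: [-0.7, -5.7, 5.2]
grip_width: 0.0246
grasp_force: 21.9
```

Request:
{"op": "step_arm", "data": {
  "steps": [0.22,0,-1,-0.5,0,0.22,0,0,0,0,0.22,0,0,0,0],
  "grip_force": 25
}}

```text
time_s: 7.05
tool_pos: [0.5161, -0.1332, 0.3084]
tool_rot: [-179.9, 0.0, 171.0]
force: [-0.6, -6.4, 3.2]
grip_width: 0.0246
grasp_force: 24.9
```

```bash
python3 shot.py wd
```

```text
{'time_s': np.float64(7.05), 'tool_pos': array([ 0.5161, -0.1332,  0.3084]), 'tool_rot': array([-1.799472e+02,  3.310000e-02,  1.710047e+02]), 'force': array([-0.5719, -6.4211,  3.2492]), 'wrist_torque': array([-1.3636,  0.0915, -0.0014])}
```

Request:
{"op": "step_arm", "data": {
  "steps": [0.22,0,-0.5,-0.7,0,0.22,0,0,0,0,0.22,0,0,0,0]
}}

```text
time_s: 7.48
tool_pos: [0.5159, -0.133, 0.3087]
tool_rot: [180.0, -0.0, 171.0]
force: [-0.1, -4.3, -0.2]
grip_width: 0.0243
grasp_force: 24.9
```

Request:
{"op": "step_arm", "data": {
  "steps": [0.22,0,0,-0.6,0,0.22,0,0,0,0,0.22,0,0,0,0]
}}

```text
time_s: 7.85
tool_pos: [0.5159, -0.132, 0.3092]
tool_rot: [179.9, -0.1, 171.1]
force: [-0.6, 0.4, -1.7]
grip_width: 0.0249
grasp_force: 24.8
```

Request:
{"op": "step_arm", "data": {
  "steps": [0.22,0,1,-0.4,0,0.22,0,2,0,0,0.22,0,3,0.1,0,0.22,0,3,0.1,0,0.22,0,0,0,0]
}}

```text
time_s: 8.48
tool_pos: [0.5175, -0.1237, 0.3097]
tool_rot: [180.0, -0.0, 171.1]
force: [0.3, -0.2, -4.3]
grip_width: 0.025
grasp_force: 24.8
```

Request:
{"op": "step_arm", "data": {
  "steps": [0.22,0,4,0.1,0,0.22,0,4,0.1,0,0.22,0,4,0.1,0,0.22,0,4,0.1,0,0.22,0,4,0.1,0,0.22,0,0,0,0]
}}

```text
time_s: 9.22
tool_pos: [0.5206, -0.104, 0.3092]
tool_rot: [180.0, 0.0, 171.1]
force: [-0.7, 0.5, -4.1]
grip_width: 0.0251
grasp_force: 24.8
```

Request:
{"op": "step_arm", "data": {
  "steps": [0.22,0,4,0.1,0,0.22,0,4,0.1,0,0.22,0,4,0.1,0,0.22,0,4,0.1,0,0.22,0,4,0.1,0,0.22,0,0,0,0]
}}

```text
time_s: 9.98
tool_pos: [0.5237, -0.0842, 0.3087]
tool_rot: [180.0, -0.0, 171.1]
force: [0.5, -0.8, -2.9]
grip_width: 0.0247
grasp_force: 24.8
```

Request:
{"op": "step_arm", "data": {
  "steps": [0.22,0,4,0.1,0,0.22,0,4,0.1,0,0.22,0,4,0.1,0,0.22,0,4,0.1,0,0.22,0,0,0,0]
}}

```text
time_s: 10.6
tool_pos: [0.5262, -0.0684, 0.3083]
tool_rot: [180.0, 0.0, 171.1]
force: [0.9, -0.4, -4.0]
grip_width: 0.0245
grasp_force: 24.8
```

Request:
{"op": "step_arm", "data": {
  "steps": [0.22,0,4,0.1,0,0.22,0,4,0.1,0,0.22,0,4,0.1,0,0.22,0,4,0.1,0,0.22,0,4,0.1,0,0.22,0,0,0,0]
}}

```text
time_s: 11.35
tool_pos: [0.5293, -0.0486, 0.3079]
tool_rot: [180.0, 0.0, 171.1]
force: [0.6, 0.4, -3.2]
grip_width: 0.0248
grasp_force: 24.8
```

Request:
{"op": "step_arm", "data": {
  "steps": [0.22,0,4,0.1,0,0.22,0,4,0.1,0,0.22,0,4,0.1,0,0.22,0,4,0.1,0,0.22,0,4,0.1,0,0.22,0,0,0,0]
}}

```text
time_s: 12.1
tool_pos: [0.5324, -0.0289, 0.3073]
tool_rot: [180.0, 0.0, 171.1]
force: [-0.2, -0.5, -4.3]
grip_width: 0.0243
grasp_force: 24.8
```

Request:
{"op": "step_arm", "data": {
  "steps": [0.22,0,5,0.1,0,0.22,0,5,0.1,0,0.22,0,5,0.1,0,0.22,0,5,0.1,0,0.22,0,5,0.1,0,0.22,0,5,0.1,0,0.22,0,5,0.1,0,0.22,0,0,0,0]
}}

```text
time_s: 13.1
tool_pos: [0.5379, 0.0058, 0.3066]
tool_rot: [180.0, -0.0, 171.1]
force: [-0.4, -0.0, -3.4]
grip_width: 0.0248
grasp_force: 24.8
```

The jaw is off the bar, with no drag. I'm lifting it and carrying it to the empty half of the tray.

Request:
{"op": "step_arm", "data": {
  "steps": [0.22,0,3,-15,0,0.22,0,0,-30,0,0.22,0,0,-30,0,0.22,0,0,-10,0,0.22,4,18,0,0,0.22,7,30,0,0,0.22,9,38,0,0,0.22,9,40,0,0]
}}

```text
time_s: 14.1
tool_pos: [0.5283, 0.1395, 0.39]
tool_rot: [-180.0, -0.2, 171.1]
force: [-0.5, 0.9, -4.2]
grip_width: 0.0248
grasp_force: 24.8
```

Request:
{"op": "step_arm", "data": {
  "steps": [0.22,9,40,0,0,0.22,9,40,0,0,0.22,9,40,0,0,0.22,7,33,0,0,0.22,4,18,0,0,0.22,2,10,0,0,0.22,0,0,0,0,0.22,0,0,0,0]
}}

```text
time_s: 15.1
tool_pos: [0.5186, 0.3205, 0.3917]
tool_rot: [-180.0, 0.0, 170.9]
force: [0.1, 0.2, -3.3]
grip_width: 0.0243
grasp_force: 24.9
```

Run:
```python
from cell import env
import cv2,numpy as np
o=env.get_obs(); print(o["tool_pos"],o["force"])
a=env.read_camera("side")["image"][150:350,220:480,::-1]; b=env.read_camera("wrist")["image"][:,:,::-1]
cv2.imwrite("pics/carry.png",np.vstack([cv2.resize(a,(533,300)) if 0 else cv2.resize(a,(390,300)),cv2.resize(b,(390,292))]))
```

```text
[0.51860602 0.32053602 0.39168987] [ 0.10041107  0.24548651 -3.27383914]
```

View pics/carry.png

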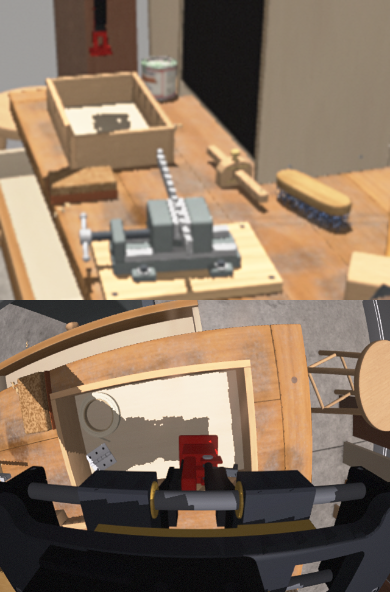

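The jaw hangs upright in the grip over the empty half of the tray, clear of the tape and hinge. Descending now.

Request:
{"op": "step_arm", "data": {
  "steps": [0.22,0,0,15,0,0.22,0,0,30,0,0.22,0,0,35,0,0.22,0,0,25,0,0.22,0,0,15,0,0.22,0,0,9,0,0.22,0,0,4,0,0.22,0,0,0,0,0.22,0,0,0,0]
}}

```text
time_s: 16.32
tool_pos: [0.5184, 0.3224, 0.2596]
tool_rot: [179.9, 0.1, 171.0]
force: [-0.7, 0.7, -3.0]
grip_width: 0.0245
grasp_force: 24.9
```

Request:
{"op": "step_arm", "data": {
  "steps": [0.22,0,0,1,0,0.22,0,0,1,0,0.22,0,0,0.5,0,0.22,0,0,0,0]
}}

```text
time_s: 16.82
tool_pos: [0.518, 0.3222, 0.2561]
tool_rot: [-180.0, -0.0, 171.0]
force: [0.2, 0.9, -3.8]
grip_width: 0.0246
grasp_force: 24.9
```

Request:
{"op": "step_arm", "data": {
  "steps": [0.22,0,0,0.6,0,0.22,0,0,0.6,0,0.22,0,0,0,0,0.22,0,0,0,0]
}}

```text
time_s: 17.32
tool_pos: [0.5181, 0.3222, 0.2552]
tool_rot: [180.0, 0.0, 171.0]
force: [-0.3, -0.9, -2.1]
grip_width: 0.0247
grasp_force: 24.9
```

Request:
{"op": "step_arm", "data": {
  "steps": [0.22,0,0,0.6,0,0.22,0,0,0.6,0,0.22,0,0,0,0,0.22,0,0,0,0]
}}

```text
time_s: 17.82
tool_pos: [0.5185, 0.3219, 0.2548]
tool_rot: [180.0, 0.1, 171.0]
force: [-0.3, -2.3, 5.6]
grip_width: 0.0248
grasp_force: 25.0
```

Request:
{"op": "step_arm", "data": {
  "steps": [0.3,0,0.6,-0.3,0,0.325,0,1,0,0,0.35,0,1,0,0,0.375,0,1,0,0,0.4,0,1,0,0,0.425,0,1,0,0,0.45,0,0.5,0,0,0.5,0,-1,0,0,0.55,0,-1,0,0,0.62,0,-1,0,0,0.62,0,0,0,0,0.62,0,0,0,0]
}}

```text
time_s: 19.32
tool_pos: [0.5185, 0.3252, 0.2542]
tool_rot: [180.0, 0.0, 171.0]
force: [-0.1, -0.3, 0.7]
grip_width: 0.0537
grasp_force: 0.0
```

Request:
{"op": "step_arm", "data": {
  "steps": [0.62,0,0,-5,0,0.62,0,0,-10,0,0.62,0,0,-20,0,0.62,0,0,-30,0,0.62,0,0,-40,0,0.62,0,0,-40,0,0.62,0,0,-10,0,0.62,0,0,0,0,0.62,0,0,0,0]
}}

```text
time_s: 20.45
tool_pos: [0.5181, 0.3251, 0.4077]
tool_rot: [-179.9, -0.1, 171.0]
force: [-0.5, 0.3, -0.5]
grip_width: 0.0541
grasp_force: 0.0
```

Run:
```python
from cell import env
import cv2,numpy as np
o=env.get_obs(); print(o["time_s"],o["tool_pos"],o["force"])
a=env.read_camera("side")["image"][160:310,220:420,::-1]; b=env.read_camera("wrist")["image"][120:420,120:520,::-1]
cv2.imwrite("pics/fin.png",np.vstack([cv2.resize(a,(400,300)),b]))
```

```text
20.45 [0.51811686 0.32505549 0.40765964] [-0.48006072  0.3054149  -0.53713832]
```

View pics/fin.png

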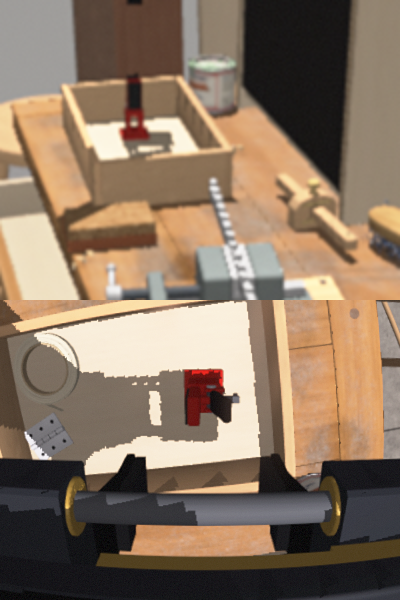

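The picture shows the jaw upright on its foot in the empty half of the tray (side crop (133,110)), the gripper clear of it, and the bar empty.

```bash
python3 -c "
from cell import env
print(env.sign_off())"
```

```text
the job is handed in; nothing more can be done
None
```

The jaw was unlatched, slid off the bar with almost no force showing at the wrist, stood upright in the empty half of the parts tray, and the job was handed in at about 20.5 s; no verdict came back.

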